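# Push the drip tray home under the cartridge dispenser

## Robot

A 6-joint arm with a two-finger parallel gripper is mounted at the origin on the work surface. World frame = base frame: x ahead of the robot, y to its left, z up, the work surface at z = 0. Lengths are in m, angles in rad, forces in N, time in s.
With the tool pointing down it reaches from about 0.325 to 0.9 m from the base axis. Payload 3.5 kg.
Tool frame: the origin (TCP) lies midway between the tips of the shut fingers; the grasp point (between the pads) lies 19 mm behind it; z points along the fingers, y is the line along which they close (so a half turn about z gives the same grasp; the last joint's range is limited). The gripper opens to 85 mm and grips with 20 to 120 N. Pads are 22 mm wide; open, the fingers measure 114 mm over their backs; the gripper's body (76 mm by 85 mm) begins 54 mm behind the grasp point. The pads swing forward as they close: fully open they stand 13 mm farther back than shut.
Start: joints at [-1.333, 0.276, -0.026, 1.268, 0, 1.467], TCP at [0.209, -0.589, 0.231] pointing down, gripper open.
Joint ranges: [-3.12, 3.12], [-0.85, 1.88], [-1.08, 1.24], [-1.95, 2.15], [-1.57, 1.53], [-3.14, 3.14]. Speed limits (rad/s): [2.57, 2.57, 3.14, 3.14, 3.14, 3.14].

## Interface

Orientations are given as a 3x3 rotation matrix whose columns are the frame's x, y, z axes.
In Python, from station import telemetry, snapshot, camera_model, job_done gives the robot as it stands. The module is installed in compiled form; this text tells all that it offers.
- The arm moves only by the tool send_rows, never from a script. Its argument "series" is a list of rows, each a list of 7 numbers: the closure, from 0 (fully open) to 1 (shut), then the shift along the tool's x, y, z as a fraction of full scale, then the turn, a rotation vector about the tool's x, y, z as a fraction of full scale. In form: [[jaw, x, y, z, ax, ay, az], ...]. A call has 1 to 10 rows; each row shifts and turns the commanded pose from where the row before left it, along the tool's axes as they then stand; what a row does not reach is not made up. Full scale, the value 1, is 30 mm for a shift and 360 degrees for a turn. A row lasts 1/10 s, in which the tool goes at most 50 mm and 8.59 degrees, less where a joint would pass 70% of its speed; a pose out of reach is approached as far as the arm can. A call with a number of a shift or a turn outside -1 to 1 is refused whole. A call with a gripper value outside its range is refused whole. The fingers move at their own pace and stop on an object; "newtons" is the grip in N (left out, the last holds). Time passes only in rows, so rows that do not move let the fingers close. It gives the time, the measured TCP pose, the force, the opening and the grip force at its end, in the units of the state.
- telemetry.read_state(): the state, without advancing time (a new reading comes with each control period).
- snapshot(name): name is "side" or "top" or "wrist"; returns (picture, depth): 400x640x3 uint8, blue, green, red; 400x640 float32, m along the optical axis (not along the pixel's ray), 0 where there is no reading.
- camera_model(name): a dict with "fx", "fy", "cx", "cy" (pixels), "R" (3x3) and "t" (3): a world point X has camera coordinates R X + t; the wrist camera has in their place "T_tool_cam" (4x4, takes a point from camera to tool coordinates, whose origin is the TCP and whose axes are the flange's). Camera axes: x right, y down, z forward; pixel columns grow to the right and rows downward; lengths in m; the calibration is good to about 2 mm. The wrist camera is an equidistant fisheye: a pixel r from the principal point sees the ray r / f radians off the axis. A picture is of the moment at which its call begins: read the wrist's pose just before it. camera_model takes no time and is no camera call.
- job_done(): hands the job in; it is judged then, once.
The state is a dict: "clock": time; "joints": joint angles; "qvel": joint speeds; "tau": joint torques, N m; "eef_pos": TCP position; "tcp_rot": TCP orientation; "ft_force": force on the tool from outside, world axes, zero at the start; "ft_torque": the same for the moment, N m; "finger_gap": finger opening in m; "grip_force": force on a finger pad.
Only numpy, scipy, OpenCV 4.12 (cv2) and the standard library are available. Lean on these libraries where they do the work, as an engineer would, in place of code of your own. Each camera call takes 0.05 s, during which the arm holds its last target. There are 200 camera calls.

## Task

The grey cartridge in the dispenser is about to be changed, so the steel tray has to stand under it to catch drips. Without gripping or lifting the tray, push it gently along the counter with your fingers until its plain short end (the one opposite the looped handle) is flush against the white upstand along its whole width, with the cartridge's outlet over the middle of the tray's width. Do not bump the dispenser, and leave the white cartridge, the brown bottle and the mint impression tray where they stand; then take your hand away.

Things in the scene. Friction and masses are not known exactly. Their poses are not given: they have to be found in the camera images.
- station: Fixed wall section beside the counter, 560 mm long, 360 mm high, with a white upstand 60 mm high and 12 mm thick along its foot. Origin: at counter level on the front face of the upstand, straight below the dispenser's centre line. Its x axis runs along the upstand face, -y points squarely out from it over the counter (the counter is at y < 0), z up; the upstand spans x = -280..280 mm.
- dispenser: White dispenser on the wall section with a chrome bayonet socket and a locked-in grey cartridge pointing down; it does not move. Same origin and axes as the wall section. It is 76 mm wide (x = -38..38 mm) and stands out to y = -88 mm; the housing spans 220 to 325 mm above the counter, below it only the socket (50 mm across) and the cartridge (34 mm across, on the vertical axis x = 0, y = -55 mm) reach down to 106 mm.
- outlet (a point): Lower tip of the grey cartridge, 106 mm above the counter, 55 mm out from the upstand face.
- tray: Loose open steel tray, about 0.25 kg (0.2 to 0.35 kg), that slides on the counter: 110 mm wide (its x), 190 mm long (its y), 20 mm high, walls 3 mm thick. Origin: centre of its underside. Its +y end is the plain short end that goes against the upstand; at the -y end a looped wire handle, 56 mm wide and 6 mm thick, juts out 40 mm, 15 mm above the counter. Its z points up. Squarely home its axes are parallel to those of the wall section.
- tray_back_left (a point): Corner of the tray's plain short end at x = -55, y = +95 mm of the tray, 10 mm up, on the outer face.
- tray_back_right (a point): Corner of the tray's plain short end at x = +55, y = +95 mm of the tray, 10 mm up, on the outer face.
- spare_cartridge: Spare white cartridge standing upright near the upstand, to one side of the tray's place, 104 mm tall, 42 mm across its foot, 34 mm across its body, with a mint cap. Origin: centre of its underside.
- bottle: Small brown glass bottle with a black cap standing upright near the upstand, on the other side, 36 mm across, 75 mm tall. Origin: centre of its underside.
- mint_tray: Mint plastic upper impression tray (horseshoe with a flat handle) lying on the counter out in front of the wall section, beyond the handle end of the steel tray, 65 mm wide, 87 mm long with the handle, 20 mm high. Origin: middle of the horseshoe's underside; its handle points along its +y.
Not all that is in view belongs to the job. Several things look just like the spare_cartridge: the one meant starts farthest to the robot's left. Several things look just like the mint_tray: the one meant starts nearest to the robot's base.

How it is judged:
By the outcome, as a careful person would: the job done as asked, in the order asked, and still so for the second after the job is handed in, with the robot touching nothing.
It also fails if it takes over 64 s, if anything falls off the work surface, if the arm or the gripper's body presses on something with over 40 N, if the wrist force passes 120 N, or if a joint passes its speed limit or range.

## Working session

There is one attempt and no reset: what is moved stays moved. The work goes in short steps, Python scripts to look and compute and a tool call to move; the robot and the scene stay as the last step left them, time stands still between calls to the robot, and variables do not carry over. Pictures are saved under pics/ and viewed, at most 10 in all, crops included, and the job is handed in when it is done.

Besides the shell and the picture viewer there is one more tool, called after ">>>" as name([rows], argument=value, ...), one row to a line, values as JSON. send_rows: Moves the arm, as the interface text tells. Shift numbers are shares of 30 mm and turn numbers shares of 360 degrees, none past 1 either way. Its arguments: {"type":"object","properties":{"series":{"type":"array"},"newtons":{"type":"number"}},"required":["series"]}

```bash
mkdir -p pics; cat > h.py <<'E'
import numpy as np, cv2
from station import telemetry, snapshot, camera_model
def cam(n):
    m=camera_model(n); return m,np.array(m["R"]),np.array(m["t"])
def world(n,d):
    m,R,t=cam(n); v,u=np.mgrid[0:400,0:640]
    c=np.stack([(u-m["cx"])/m["fx"]*d,(v-m["cy"])/m["fy"]*d,d],-1)
    return (c-t)@R
def ray(n,u,v,z):
    m,R,t=cam(n); o=-R.T@t; r=R.T@np.array([(u-m["cx"])/m["fx"],(v-m["cy"])/m["fy"],1]); return o+r*(z-o[2])/r[2]
E
python3 - <<'E'
from h import *
s=telemetry.read_state(); print(s["clock"],s["eef_pos"],s["tcp_rot"],s["ft_force"],s["finger_gap"])
for n in("top","side"):
    p,d=snapshot(n); cv2.imwrite(f"pics/{n}0.png",p); np.save(f"{n}0.npy",d)
    m,R,t=cam(n); print(n,m["fx"],-R.T@t,R[2])
E
```

```text
0.0 [ 0.20870652 -0.58827642  0.2301522 ] [[ 9.42496227e-01  3.34216345e-01 -5.44258043e-04]
 [ 3.34216721e-01 -9.42493759e-01  2.16736333e-03]
 [ 2.11408441e-04 -2.22463190e-03 -9.99997503e-01]] [ 0.57277861 -0.09819924 -0.63617306] 0.08571989638909394
top 468.12226893884576 [0.51840677 0.12903397 1.03788569] [ 0.09933862  0.03342067 -0.99449228]
side 367.17876147734245 [0.19167983 0.05847629 0.69419291] [ 0.58610786  0.09640373 -0.80447741]
```

View pics/top0.png

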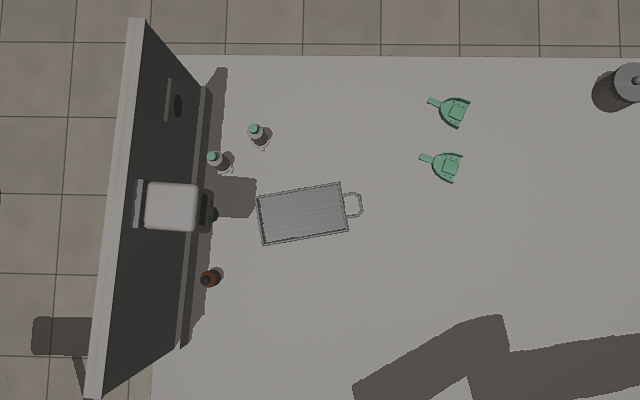

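View pics/side0.png

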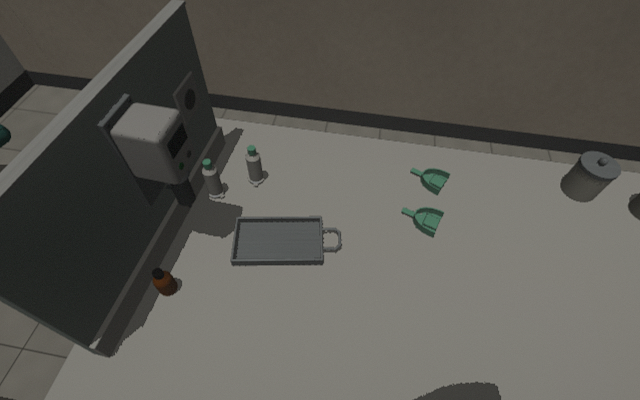

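The top view shows the upstand as a slanted strip at the left (about (205,90) to (185,345)). The tray is at (257..348, 183..245) with its handle to the right, the white cartridges at (215,160) and (258,132), the bottle at (210,279) and the dispenser at (170,205).

```bash
python3 - <<'E'
from h import *
for n in("top",):
    d=np.load(n+"0.npy"); W=world(n,d); p=cv2.imread(f"pics/{n}0.png")
    for nm,u,v in [("cart1",213,157),("cart2",254,129),("bottle",207,280),("disp",170,205),("mint1",455,112),("mint2",448,167),("traymid",300,215),("counter",400,250),("trayFL",257,195),]:
        print(nm,W[v,u].round(3))
    # upstand top: z 0.05..0.065
    M=(abs(W[...,2]-.06)<.006)&(d>0); M[:,230:]=0
    P=W[M]; print("upst",len(P))
    c=P.mean(0); l=cv2.fitLine(P[:,:2].astype(np.float32),cv2.DIST_HUBER,0,.01,.01).ravel(); print("upstand top line",l, P.min(0),P.max(0))
    dr=l[:2]; nrm=np.array([-dr[1],dr[0]]); q=(P[:,:2]-l[2:])@nrm; print("width pct",np.percentile(q,[1,5,50,95,99]), "along",np.percentile((P[:,:2]-l[2:])@dr,[0,1,99,100]))
    # tray rims
    M=(W[...,2]>.011)&(W[...,2]<.03); M[:,:235]=0; M[:,349:]=0;M[:175]=0;M[255:]=0
    P=W[M]; r=cv2.minAreaRect((P[:,:2]*1000).astype(np.float32)); print("tray",r,cv2.boxPoints(r).round(1))
    # housing top
    M=(W[...,2]>.318)&(W[...,2]<.332); M[:,:142]=0; M[:,215:]=0; M[:170]=0;M[240:]=0
    P=W[M]; r=cv2.minAreaRect((P[:,:2]*1000).astype(np.float32)); print("disp",r,cv2.boxPoints(r).round(1))
    M=W[...,2]; print("counter z",np.median(W[240:300,250:340,2]))
for (u,v) in [(257,198),(340,182),(348,230),(264,245),(363,204)]: print(ray("top",u,v,.02).round(4))
E
```

```text
cart1 [0.687 0.376 0.106]
cart2 [0.746 0.294 0.106]
bottle [0.437 0.385 0.076]
disp [0.571 0.383 0.322]
mint1 [ 0.813 -0.137  0.013]
mint2 [ 0.689 -0.121  0.011]
traymid [0.578 0.204 0.001]
counter [ 0.505 -0.018 -0.003]
trayFL [ 0.621  0.301 -0.001]
upst 1649
upstand top line [ 0.9985596  -0.05365385  0.55502665  0.4337211 ] [0.29431641 0.36386591 0.05400876] [0.85255688 0.45346484 0.06594343]
width pct [-0.05821121 -0.00768789 -0.00109073  0.00554807  0.00628113] along [-0.26113009 -0.25668842  0.29213691  0.29767332]
tray ((582.3817138671875, 193.97677612304688), (110.48308563232422, 204.8787841796875), 11.025858879089355) [[508.6 284. ]
 [547.8  82.9]
 [656.2 104. ]
 [617.  305.1]]
disp ((570.5012817382812, 383.6484680175781), (85.70584106445312, 75.5519027709961), 86.40699005126953) [[530.1 343.2]
 [605.5 338.5]
 [610.9 424. ]
 [535.5 428.8]]
counter z -0.0004367452617953961
[0.6127 0.2977 0.02  ]
[0.651  0.1163 0.02  ]
[0.5464 0.0974 0.02  ]
[0.5105 0.279  0.02  ]
[0.6035 0.0656 0.02  ]
```

>>> send_rows([
  [1,0,0,0,0,0,-0.0234],
  [1,0,0,0,0,0,-0.0234],
  [1,0,0,0,0,0,-0.0234],
  [1,0,0,0,0,0,-0.0234],
  [1,0,0,0,0,0,-0.0234],
  [1,0,0,0,0,0,-0.0234],
  [1,0,0,0,0,0,-0.0234],
  [1,0,0,0,0,0,-0.0234],
])

```text
clock: 0.9
eef_pos: [0.2088, -0.5886, 0.2306]
tcp_rot: [[0.048, 0.999, -0.0], [0.999, -0.048, 0.001], [0.001, -0.0, -1.0]]
ft_force: [-0.1, 0.4, -0.0]
finger_gap: -0.0
grip_force: 0.0
```

>>> send_rows([
  [1,0.8,0.5,0,0,0,0],
  [1,0.8,0.5,0,0,0,0],
  [1,0.8,0.5,0,0,0,0],
  [1,0.8,0.5,0,0,0,0],
  [1,0.8,0.5,0,0,0,0],
  [1,0.8,0.5,0,0,0,0],
  [1,0.8,0.5,0,0,0,0],
  [1,0.8,0.5,0,0,0,0],
  [1,0.8,0.5,0,0,0,0],
  [1,0.8,0.5,0,0,0,0],
])

```text
clock: 1.9
eef_pos: [0.3718, -0.3561, 0.2308]
tcp_rot: [[0.054, 0.999, -0.001], [0.999, -0.054, 0.001], [0.001, -0.001, -1.0]]
ft_force: [0.8, 0.2, -0.4]
finger_gap: -0.0002
grip_force: 0.0
```

>>> send_rows([
  [1,0.8,0.5,0,0,0,0],
  [1,0.8,0.5,0,0,0,0],
  [1,0.8,0.5,0,0,0,0],
  [1,0.8,0.5,0,0,0,0],
  [1,0.8,0.5,0,0,0,0],
  [1,0.8,0.5,0,0,0,0],
  [1,0.8,0.5,0,0,0,0],
  [1,0.8,0.5,0,0,0,0],
  [1,0.8,0.5,0,0,0,0],
  [1,0,0,0,0,0,0],
])

```text
clock: 2.9
eef_pos: [0.519, -0.1467, 0.2308]
tcp_rot: [[0.05, 0.999, -0.0], [0.999, -0.05, 0.001], [0.001, -0.0, -1.0]]
ft_force: [-1.0, 0.3, 0.8]
finger_gap: 0.0003
grip_force: 0.0
```

```bash
cat >> h.py <<'E'
O=np.array([.573,.426]); SX=np.array([.9986,-.0537]); SY=np.array([.0537,.9986])
def st(p): p=np.asarray(p)[...,:2]-O; return np.stack([p@SX,p@SY],-1)
def rep():
    s=telemetry.read_state(); R=np.array(s["tcp_rot"]); e=np.array(s["eef_pos"])
    print("t",round(s["clock"],2),"st",st(e).round(4),"z",e[2].round(4),"tool y angle to SX deg",np.degrees(np.arctan2(R[:2,1]@SY,R[:2,1]@SX)).round(2),"tilt",R[2].round(4),"F",np.round(s["ft_force"],1),"gap",s["finger_gap"],"j",np.round(s["joints"],2))
E
python3 -c "from h import *; rep()"
```

```text
t 2.9 st [-0.0231 -0.5748] z 0.2308 tool y angle to SX deg 0.21 tilt [ 1.2e-03 -2.0e-04 -1.0e+00] F [-1.   0.3  0.8] gap 0.00029087292120646833 j [-0.4   0.13 -0.21  1.23  0.    1.23]
```

>>> send_rows([
  [1,1,0.51,0,0,0,0],
  [1,1,0.51,0,0,0,0],
  [1,1,0.51,0,0,0,0],
  [1,1,0.51,0,0,0,0],
  [1,1,0.51,0,0,0,0],
  [1,1,0.51,0,0,0,0],
  [1,1,0.51,0,0,0,0],
  [1,1,0.51,0,0,0,0],
  [1,1,0.51,0,0,0,0],
  [1,1,0.51,0,0,0,0],
])

```text
clock: 3.9
eef_pos: [0.6871, 0.1426, 0.2307]
tcp_rot: [[0.054, 0.999, -0.001], [0.999, -0.054, -0.001], [-0.001, -0.001, -1.0]]
ft_force: [1.1, -0.3, 0.0]
finger_gap: 0.0002
grip_force: 0.0
```

>>> send_rows([
  [1,0,0,0.9,0,0,0],
  [1,0,0,0.9,0,0,0],
  [1,0,0,0.9,0,0,0],
  [1,0,0,0.9,0,0,0],
  [1,0,0,0.9,0,0,0],
  [1,0,0,0.9,0,0,0],
  [1,0,0,0.8,0,0,0],
  [1,0,0,0.6,0,0,0],
  [1,0,0,0.5,0,0,0],
  [1,0,0,0,0,0,0],
])

```text
clock: 4.9
eef_pos: [0.6844, 0.1414, 0.0093]
tcp_rot: [[0.054, 0.999, -0.006], [0.999, -0.054, -0.001], [-0.001, -0.006, -1.0]]
ft_force: [-1.0, -0.6, -0.2]
finger_gap: 0.0004
grip_force: 0.0
```

```bash
python3 - <<'E'
from h import *
rep()
p,d=snapshot("top"); cv2.imwrite("pics/top1.png",cv2.resize(p[100:300,180:440],None,fx=3,fy=3))
E
```

```text
t 4.9 st [ 0.1265 -0.2782] z 0.0093 tool y angle to SX deg -0.03 tilt [-0.0011 -0.0056 -1.    ] F [-1.  -0.6 -0.2] gap 0.00035528441796334317 j [ 0.11  0.58 -0.07  0.92 -0.    1.74]
```

View pics/top1.png

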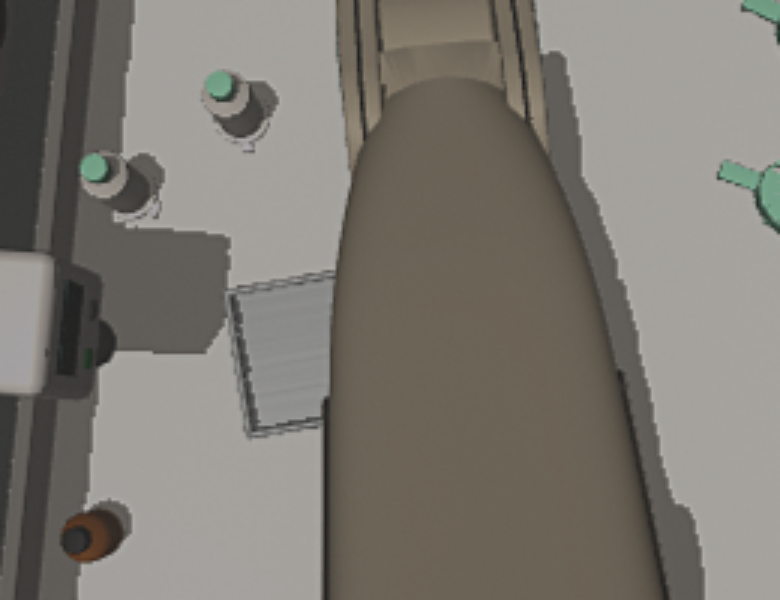

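>>> send_rows([
  [1,0.33,0,0,0,0,0],
  [1,0,-0.2,0,0,0,0],
  [1,0,-0.2,0,0,0,0],
  [1,0,-0.2,0,0,0,0],
  [1,0,-0.12,0,0,0,0],
  [1,0,-0.12,0,0,0,0],
  [1,0,-0.12,0,0,0,0],
  [1,0,-0.12,0,0,0,0],
  [1,0,-0.12,0,0,0,0],
  [1,0,0,0,0,0,0],
])

```text
clock: 5.95
eef_pos: [0.6512, 0.154, 0.0124]
tcp_rot: [[0.054, 0.999, 0.0], [0.999, -0.054, -0.0], [-0.0, 0.0, -1.0]]
ft_force: [0.7, -1.2, 0.5]
finger_gap: -0.0002
grip_force: 0.3
```

>>> send_rows([
  [1,0,-0.12,0,0,0,0],
  [1,0,-0.12,0,0,0,0],
  [1,0,-0.12,0,0,0,0],
  [1,0,-0.12,0,0,0,0],
  [1,0,-0.12,0,0,0,0],
  [1,0,0,0,0,0,0],
])

```text
clock: 6.55
eef_pos: [0.6327, 0.1552, 0.0123]
tcp_rot: [[0.054, 0.999, -0.001], [0.999, -0.054, 0.0], [-0.0, -0.001, -1.0]]
ft_force: [0.4, -0.6, 0.5]
finger_gap: -0.0001
grip_force: 0.3
```

```bash
cat >> h.py <<'E'
def tray(n="top",umax=None):
    "tray pose in the station frame from the rim points seen by depth"
    p,d=snapshot(n); W=world(n,d); S=st(W)*1000
    M=(d>0)&(W[...,2]>.010)&(W[...,2]<.026)&(abs(S[...,0])<110)&(S[...,1]>-350)&(S[...,1]<0)
    k,lab,stats,_=cv2.connectedComponentsWithStats(cv2.dilate(M.astype(np.uint8),np.ones((3,3))))
    i=1+stats[1:,4].argmax(); Q=S[M&(lab==i)]
    r=cv2.minAreaRect(Q.astype(np.float32)); print(n,np.round(cv2.boxPoints(r),1).tolist(),np.round(r[1],1),round(r[2],2)); return p
E
python3 - <<'E'
from h import *
rep()
p=tray("side"); cv2.imwrite("pics/side1.png",p)
E
```

```text
t 6.55 st [ 0.0742 -0.2672] z 0.0123 tool y angle to SX deg 0.01 tilt [-0.e+00 -8.e-04 -1.e+00] F [ 0.4 -0.6  0.5] gap -6.867028764596909e-05 j [ 0.14  0.5  -0.2   0.87  0.    1.77]
side [[-68.0, -129.6999969482422], [-40.400001525878906, -357.8999938964844], [81.9000015258789, -343.1000061035156], [54.20000076293945, -114.9000015258789]] [123.1 229.8] 6.91
```

View pics/side1.png

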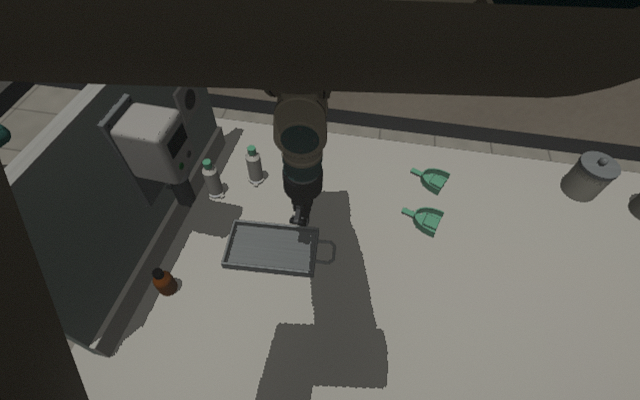

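The finger is at the tray's far side and the tray is now turned nearly square. Its rim corners in the side view are about (232,222), (319,228), (313,274) and (223,267).

```bash
cat >> h.py <<'E'
def corners(n,px):
    c=np.array([st(ray(n,u,v,.02)) for u,v in px])*1000  # BR, FR, FL, BL
    b=(c[0]+c[3])/2; f=(c[1]+c[2])/2; a=b-f
    print(c.round(1).tolist(),"back mid",b.round(1),"handle mid",f.round(1),"yaw",np.degrees(np.arctan2(-a[0],a[1])).round(2),"len",np.hypot(*a).round(1))
E
python3 - <<'E'
from h import *
corners("side",[(232,222),(319,228),(313,274),(223,267)])
corners("top",[(257,198),(340,182),(348,230),(264,245)])
p=cv2.imread("pics/side0.png"); corners("side",[(236,218),(323,217),(324,264),(232,265)])
E
```

```text
[[34.9, -117.2], [64.6, -306.4], [-44.7, -318.8], [-72.2, -138.5]] back mid [ -18.7 -127.8] handle mid [  10.  -312.6] yaw 8.81 len 187.0
[[46.5, -126.0], [94.5, -305.1], [-8.9, -329.6], [-54.6, -150.1]] back mid [  -4.  -138.1] handle mid [  42.8 -317.3] yaw 14.64 len 185.3
[[47.0, -121.9], [95.0, -308.6], [-17.8, -335.5], [-63.7, -154.5]] back mid [  -8.4 -138.2] handle mid [  38.6 -322.1] yaw 14.34 len 189.7
```

>>> send_rows([
  [1,0,0.5,0,0,0,0],
  [1,0,0.5,0,0,0,0],
  [1,0,0,-0.8,0,0,0],
  [1,0,0,-0.8,0,0,0],
  [1,0,0,-0.8,0,0,0],
  [1,0,0,-0.8,0,0,0],
  [0.12,-0.74,-0.8,0,0,0,0],
  [0.12,-0.74,-0.8,0,0,0,0],
  [0.12,-0.74,-0.8,0,0,0,0],
  [0.12,-0.74,-0.8,0,0,0,0],
])

```text
clock: 7.6
eef_pos: [0.5609, 0.0697, 0.1078]
tcp_rot: [[0.053, 0.999, -0.002], [0.999, -0.053, 0.001], [0.001, -0.002, -1.0]]
ft_force: [1.0, 0.2, -0.6]
finger_gap: 0.0582
grip_force: 0.0
```

>>> send_rows([
  [0.12,0,0,0,0,0,0],
  [0.12,0,0,0,0,0,0],
  [0.12,0,0,0,0,0,0],
])

```text
clock: 7.9
eef_pos: [0.5636, 0.0705, 0.1085]
tcp_rot: [[0.053, 0.999, 0.001], [0.999, -0.053, 0.001], [0.001, 0.001, -1.0]]
ft_force: [0.1, -0.6, -0.7]
finger_gap: 0.075
grip_force: 0.0
```

```bash
python3 - <<'E'
from h import *
rep()
p,d=snapshot("side"); q,_=snapshot("wrist"); cv2.imwrite("pics/sw2.png",np.hstack([cv2.resize(p[150:350,170:420],(500,400)),cv2.resize(q[:,160:480],(300,400))[:, :300]]))
E
```

```text
t 7.9 st [ 0.0097 -0.3555] z 0.1085 tool y angle to SX deg 0.02 tilt [ 6.e-04  8.e-04 -1.e+00] F [ 0.1 -0.6 -0.7] gap 0.07496617347489198 j [ 0.01  0.27 -0.31  0.99  0.    1.63]
```

View pics/sw2.png

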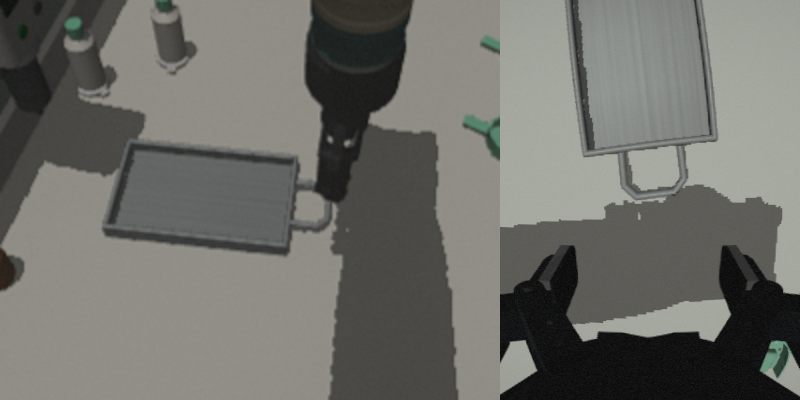

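>>> send_rows([
  [0.12,0,0.15,0,0,0,0],
  [0.12,0,0,0.9,0,0,0],
  [0.12,0,0,0.9,0,0,0],
  [0.12,0,0,0.7,0,0,0],
  [0.12,0,0,0.6,0,0,0],
  [0.12,0,0,0.4,0,0,0],
  [0.12,0,0,0,0,0,0],
  [0.12,0,0,0,0,0,0],
])

```text
clock: 8.8
eef_pos: [0.5679, 0.0699, 0.0035]
tcp_rot: [[0.054, 0.999, 0.0], [0.999, -0.054, 0.0], [0.0, 0.0, -1.0]]
ft_force: [0.1, -0.3, 0.4]
finger_gap: 0.0751
grip_force: 0.0
```

```bash
python3 - <<'E'
from h import *
rep()
p,d=snapshot("side"); q,_=snapshot("wrist"); cv2.imwrite("pics/sw3.png",np.hstack([cv2.resize(p[150:350,170:420],(500,400)),q[:,170:470]]))
E
```

```text
t 8.8 st [ 0.0141 -0.3559] z 0.0035 tool y angle to SX deg 0.01 tilt [ 1.e-04  3.e-04 -1.e+00] F [ 0.1 -0.3  0.4] gap 0.07513356708975787 j [ 0.01  0.4  -0.39  0.78  0.    1.63]
```

View pics/sw3.png

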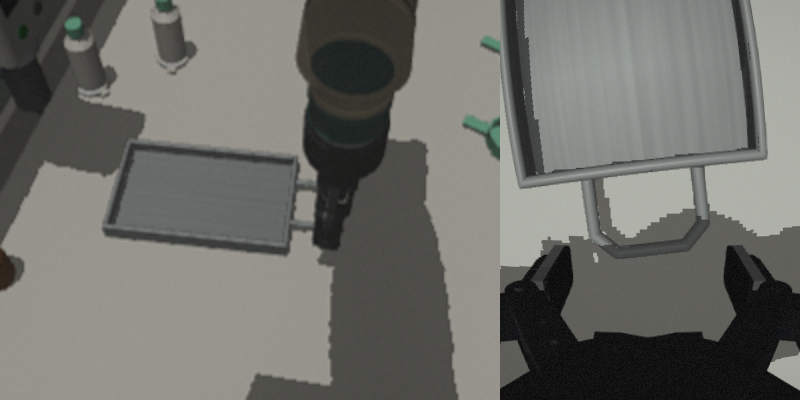

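>>> send_rows([
  [0.12,0.15,0,0.1,0,0,0],
  [0.12,0.15,0,0,0,0,0],
  [0.12,0.15,0,0,0,0,0],
  [0.12,0.15,0,0,0,0,0],
  [0.12,0.15,0,0,0,0,0],
  [0.12,0.15,0,0,0,0,0],
  [0.12,0.15,-0.04,0,0,0,0],
  [0.12,0.15,-0.04,0,0,0,0],
  [0.12,0.15,-0.04,0,0,0,0],
  [0.12,0.15,-0.04,0,0,0,0],
])

```text
clock: 9.9
eef_pos: [0.5647, 0.115, 0.0003]
tcp_rot: [[0.054, 0.999, -0.0], [0.999, -0.054, -0.001], [-0.001, -0.0, -1.0]]
ft_force: [-0.0, -2.1, 0.9]
finger_gap: 0.075
grip_force: 0.9
```

>>> send_rows([
  [0.12,0.15,-0.04,0,0,0,0],
  [0.12,0.15,-0.04,0,0,0,0],
  [0.12,0.15,-0.04,0,0,0,0],
  [0.12,0.15,-0.04,0,0,0,0],
  [0.12,0.15,-0.04,0,0,0,0],
  [0.12,0.15,-0.04,0,0,0,0],
  [0.12,0,0,0,0,0,0],
])

```text
clock: 10.6
eef_pos: [0.5591, 0.1432, 0.0003]
tcp_rot: [[0.053, 0.999, -0.0], [0.999, -0.053, 0.001], [0.001, -0.0, -1.0]]
ft_force: [0.3, -0.2, -0.5]
finger_gap: 0.0749
grip_force: 0.0
```

```bash
python3 - <<'E'
from h import *
rep()
p,d=snapshot("side"); q,_=snapshot("wrist"); cv2.imwrite("pics/sw4.png",np.hstack([cv2.resize(p[150:350,170:420],(500,400)),q[:,170:470]]))
E
```

```text
t 10.6 st [ 0.0013 -0.2831] z 0.0003 tool y angle to SX deg 0.04 tilt [ 1.1e-03 -1.0e-04 -1.0e+00] F [ 0.3 -0.2 -0.5] gap 0.07490943459611872 j [ 0.14  0.41 -0.38  0.78  0.    1.76]
```

View pics/sw4.png

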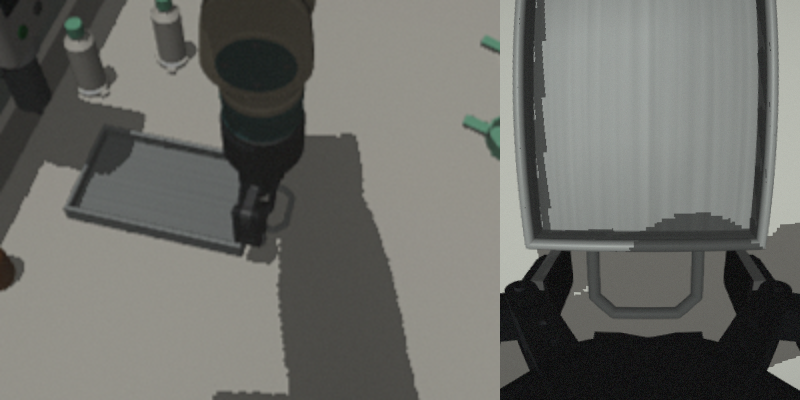

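Seen from the wrist, the tray sits square on both fingers and centred (edges at 527 and 768, centre about 648 against the hand's 650). I'll push on straight, checking the camera clearance first.

```bash
python3 -c "
from h import *
print(np.round(camera_model('wrist')['T_tool_cam'],3))"
```

```text
[[ 0.002 -0.962 -0.272  0.068]
 [ 1.     0.001  0.001  0.001]
 [-0.001 -0.272  0.962 -0.143]
 [ 0.     0.     0.     1.   ]]
```

>>> send_rows([
  [0.12,0.15,0,0,0,0,0],
  [0.12,0.15,0,0,0,0,0],
  [0.12,0.15,0,0,0,0,0],
  [0.12,0.15,0,0,0,0,0],
  [0.12,0.15,0,0,0,0,0],
  [0.12,0.15,0,0,0,0,0],
  [0.12,0.15,0,0,0,0,0],
  [0.12,0.15,0,0,0,0,0],
  [0.12,0.15,0,0,0,0,0],
  [0.12,0,0,0,0,0,0],
])

```text
clock: 11.7
eef_pos: [0.5615, 0.1836, 0.0004]
tcp_rot: [[0.053, 0.999, 0.0], [0.999, -0.053, 0.001], [0.001, 0.0, -1.0]]
ft_force: [1.0, -0.7, 1.0]
finger_gap: 0.0755
grip_force: 0.0
```

```bash
python3 - <<'E'
from h import *
rep()
p,d=snapshot("top"); q,_=snapshot("wrist"); cv2.imwrite("pics/sw5.png",np.hstack([cv2.resize(p[120:320,150:400],(500,400)),q[:,170:470]]))
E
```

```text
t 11.7 st [ 0.0016 -0.2426] z 0.0004 tool y angle to SX deg 0.04 tilt [ 1.e-03  2.e-04 -1.e+00] F [ 1.  -0.7  1. ] gap 0.07546273010264647 j [ 0.21  0.43 -0.35  0.79  0.    1.83]
```

View pics/sw5.png

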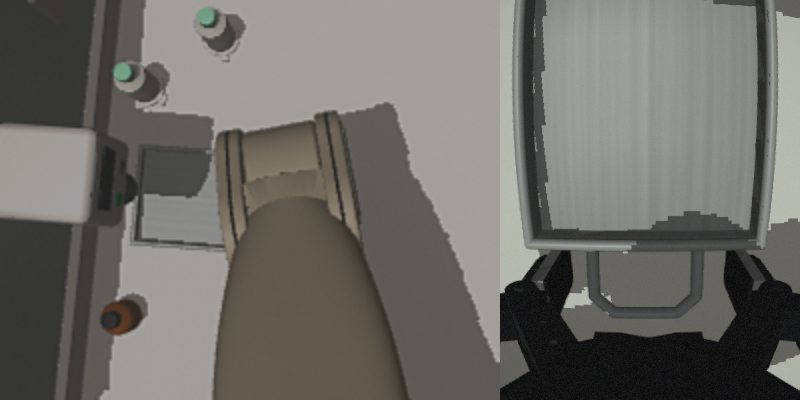

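The wrist view is unchanged (tray square and centred); in the top view the tray's back edge is now under the dispenser's front, about 40 mm short of the upstand.

>>> send_rows([
  [0.12,0.13,0,0,0,0,0],
  [0.12,0.13,0,0,0,0,0],
  [0.12,0.13,0,0,0,0,0],
  [0.12,0.13,0,0,0,0,0],
  [0.12,0.13,0,0,0,0,0],
  [0.12,0.13,0,0,0,0,0],
  [0.12,0.13,0,0,0,0,0],
  [0.12,0.13,0,0,0,0,0],
  [0.12,0,0,0,0,0,0],
])

```text
clock: 12.7
eef_pos: [0.5632, 0.2148, 0.0003]
tcp_rot: [[0.053, 0.999, 0.0], [0.999, -0.053, 0.001], [0.001, 0.0, -1.0]]
ft_force: [-0.0, -0.5, 0.2]
finger_gap: 0.0752
grip_force: 0.0
```

>>> send_rows([
  [0.12,0.04,0,0,0,0,0],
  [0.12,0.04,0,0,0,0,0],
  [0.12,0.04,0,0,0,0,0],
  [0.12,0.04,0,0,0,0,0],
])

```text
clock: 13.1
eef_pos: [0.5633, 0.2186, 0.0003]
tcp_rot: [[0.054, 0.999, -0.0], [0.999, -0.054, -0.0], [-0.0, -0.0, -1.0]]
ft_force: [-0.0, -1.7, 0.6]
finger_gap: 0.075
grip_force: 1.0
```

>>> send_rows([
  [0.12,0.04,0,0,0,0,0],
  [0.12,0.04,0,0,0,0,0],
  [0.12,0.03,0,0,0,0,0],
])

```text
clock: 13.4
eef_pos: [0.5635, 0.222, 0.0003]
tcp_rot: [[0.054, 0.999, -0.0], [0.999, -0.054, -0.0], [-0.0, -0.0, -1.0]]
ft_force: [-0.2, -1.9, 0.7]
finger_gap: 0.0752
grip_force: 0.9
```

Still sliding friction only (about 2 N). I'll continue in 1 mm steps.

>>> send_rows([
  [0.12,0.03,0,0,0,0,0],
  [0.12,0.03,0,0,0,0,0],
  [0.12,0.03,0,0,0,0,0],
])

```text
clock: 13.7
eef_pos: [0.5636, 0.2247, 0.0003]
tcp_rot: [[0.054, 0.999, -0.0], [0.999, -0.054, 0.0], [0.0, -0.0, -1.0]]
ft_force: [-0.5, -0.8, 0.8]
finger_gap: 0.0748
grip_force: 0.9
```

```bash
python3 - <<'E'
from h import *
rep()
p,d=snapshot("side"); q,_=snapshot("wrist"); cv2.imwrite("pics/sw6.png",np.hstack([cv2.resize(p[150:350,130:380],(500,400)),q[:,170:470]]))
E
```

```text
t 13.7 st [ 0.0014 -0.2015] z 0.0003 tool y angle to SX deg -0.0 tilt [ 0.e+00 -1.e-04 -1.e+00] F [-0.5 -0.8  0.8] gap 0.07481684753037537 j [ 0.27  0.45 -0.31  0.81  0.    1.9 ]
```

View pics/sw6.png

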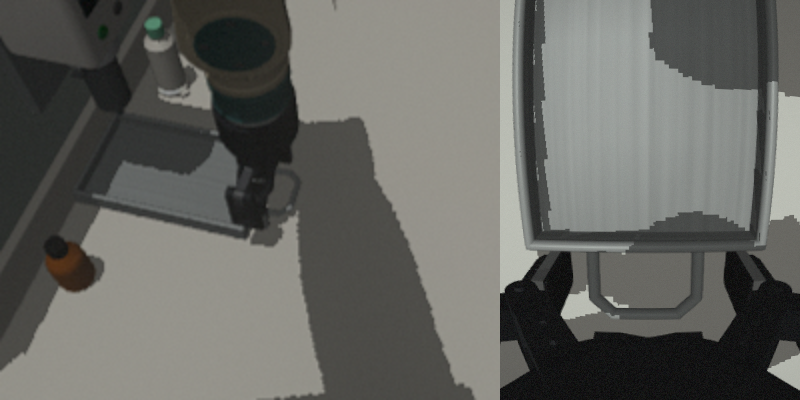

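The tray's back edge, about (78,195) to (118,115) in the side crop, looks to be within a few mm of the upstand's foot. The tray is still square in the wrist view.

>>> send_rows([
  [0.12,0.03,0,0,0,0,0],
  [0.12,0.03,0,0,0,0,0],
])

```text
clock: 14.0
eef_pos: [0.5636, 0.2252, 0.0003]
tcp_rot: [[0.054, 0.999, -0.0], [0.999, -0.054, -0.003], [-0.003, 0.0, -1.0]]
ft_force: [0.2, -6.9, 2.8]
finger_gap: 0.075
grip_force: 3.5
```

>>> send_rows([
  [0.12,0.03,0,0,0,0,0],
  [0.12,0.03,0,0,0,0,0],
])

```text
clock: 14.2
eef_pos: [0.5635, 0.2251, 0.0003]
tcp_rot: [[0.055, 0.998, -0.0], [0.998, -0.055, -0.007], [-0.007, -0.0, -1.0]]
ft_force: [-1.5, -11.4, 4.8]
finger_gap: 0.0751
grip_force: 5.8
```

>>> send_rows([
  [0.12,0.03,0,0,0,0,0],
  [0.12,0.03,0,0,0,0,0],
])

```text
clock: 14.4
eef_pos: [0.5635, 0.2252, 0.0003]
tcp_rot: [[0.055, 0.998, -0.001], [0.998, -0.055, -0.011], [-0.011, 0.0, -1.0]]
ft_force: [-0.8, -15.7, 5.1]
finger_gap: 0.0753
grip_force: 8.0
```

Contact: the force rises while the hand has stopped, so the tray is home. I'll back away gently and lift.

>>> send_rows([
  [0.12,-0.1,0,0,0,0,0],
  [0.12,-0.15,0,0,0,0,0],
  [0.12,-0.3,0,0,0,0,0],
  [0.12,-0.5,0,0,0,0,0],
  [0.12,-0.6,0,0,0,0,0],
  [0.12,-0.6,0,0,0,0,0],
  [0.12,-0.6,0,0,0,0,0],
  [0.12,0,0,-0.8,0,0,0],
  [0.12,0,0,-0.8,0,0,0],
  [0.12,0,0,-0.8,0,0,0],
])

```text
clock: 15.4
eef_pos: [0.5588, 0.143, 0.0728]
tcp_rot: [[0.055, 0.998, -0.001], [0.998, -0.055, -0.0], [-0.0, -0.001, -1.0]]
ft_force: [0.8, -0.1, -0.4]
finger_gap: 0.0753
grip_force: 0.0
```

>>> send_rows([
  [0.12,-0.8,-0.4,-0.6,0,0,0],
  [0.12,-0.8,-0.4,-0.6,0,0,0],
  [0.12,-0.9,-0.4,-0.3,0,0,0],
  [0.12,-0.9,-0.4,0,0,0,0],
  [0.12,-0.9,-0.4,0,0,0,0],
  [0.12,-0.9,-0.4,0,0,0,0],
  [0.12,-0.9,-0.4,0,0,0,0],
  [0.12,-0.9,-0.4,0,0,0,0],
  [0.12,-0.9,-0.4,0,0,0,0],
  [0.12,0,0,0,0,0,0],
])

```text
clock: 16.4
eef_pos: [0.4366, -0.0889, 0.1171]
tcp_rot: [[0.059, 0.998, -0.001], [0.998, -0.059, -0.001], [-0.001, -0.001, -1.0]]
ft_force: [-0.4, 0.5, -1.0]
finger_gap: 0.0752
grip_force: 0.0
```

```bash
python3 - <<'E'
from h import *
rep()
p,d=snapshot("side"); q,_=snapshot("top"); cv2.imwrite("pics/sw7.png",np.hstack([cv2.resize(p[160:310,120:320],None,fx=2,fy=2),cv2.resize(q[120:270,180:380],None,fx=2,fy=2)]))
W=world("top",_)
for nm,u,v in [("cart1",213,157),("cart2",254,129),("bottle",207,280),("mint1",455,112),("mint2",448,167)]: print(nm,W[v,u].round(3))
E
```

```text
t 16.4 st [-0.1086 -0.5215] z 0.1171 tool y angle to SX deg -0.29 tilt [-7.e-04 -1.e-03 -1.e+00] F [-0.4  0.5 -1. ] gap 0.07520260937083229 j [-0.35  0.05 -0.55  0.97 -0.    1.28]
cart1 [0.687 0.376 0.106]
cart2 [0.745 0.294 0.108]
bottle [0.437 0.386 0.073]
mint1 [ 0.813 -0.136  0.013]
mint2 [ 0.689 -0.121  0.01 ]
```

View pics/sw7.png

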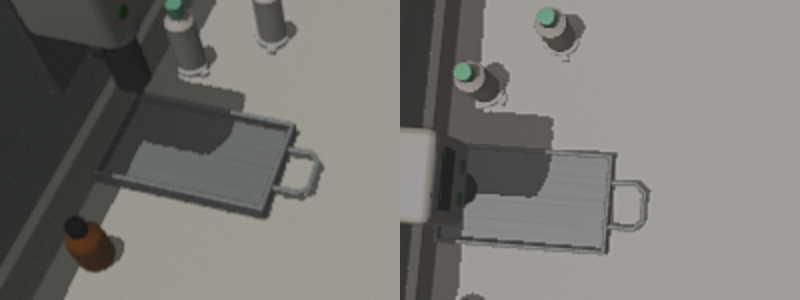

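```bash
python3 - <<'E'
from h import *
for n,px in (("top",[(287,197),(283,245)]),("side",[(268,221),(253.5,266.5),(188,208),(169.5,247)])):
    for u,v in px: print(n,(st(ray(n,u,v,.02))*1000).round(1))
# housing & cartridge from side depth and housing from top
for n in("top","side"):
    p,d=snapshot(n); W=world(n,d); S=st(W)*1000; z=W[...,2]*1000
    M=(d>0)&(z>235)&(z<328)&(abs(S[...,0])<60)&(S[...,1]<-20)&(S[...,1]>-100); print(n,"housing x",np.percentile(S[M][:,0],[1,50,99]).round(1),M.sum())
    M=(d>0)&(z>112)&(z<160)&(abs(S[...,0])<40)&(S[...,1]<-30)&(S[...,1]>-80); print("cart",M.sum()); 
    if M.sum()>30:
        Q=S[M]; A=np.c_[2*Q,np.ones(len(Q))]; s=np.linalg.lstsq(A,(Q**2).sum(1),rcond=None)[0]; print(s[:2].round(1),"r",np.sqrt(s[2]+s[:2]@s[:2]).round(1))
E
```

```text
top [  53.4 -191.7]
top [ -51.5 -191.4]
side [  56.  -193.1]
side [ -56.7 -197.9]
side [47.2 -7.5]
side [-55.  -12.9]
top housing x [-37.3  -1.1  36.5] 2676
cart 57
[ -0. -56.] r 16.0
side housing x [-38.8 -22.5  33.5] 4115
cart 209
[ -0.7 -57. ] r 15.9
```

```bash
python3 -c "
from station import job_done; print(job_done())"
```

```text
the job is handed in; nothing more can be done
None
```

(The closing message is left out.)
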